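# Pile the sample boards and open the oil bottle

## Robot

A 6-joint arm with a two-finger parallel gripper is mounted at the origin on a cart in front of the work surface, level with it; the furniture and walls round the work are solid. World frame = base frame: x ahead of the robot, y to its left, z up, the work surface at z = 0. Lengths are in m, angles in rad, forces in N, time in s.
With the tool pointing down it reaches from about 0.25 to 0.775 m from the base axis. Payload 4 kg.
Tool frame: the origin (TCP) lies on the centre line of the jaws, within the pads' length; the fingertips stand 17 mm ahead of it and the grasp point (between the pads) lies 2 mm behind it; z points along the fingers, y is the line along which they close (so a half turn about z gives the same grasp; the last joint's range is limited). The gripper opens to 94 mm and grips with 3 to 60 N. Pads are 16 mm wide; open, the fingers measure 119 mm over their backs; the gripper's body (75 mm by 177 mm) begins 78 mm behind the grasp point.
Start: joints at [1.198, 0.087, 1.371, -0, 1.684, -0.103], TCP at [0.147, 0.53, 0.223] pointing down, gripper open.
Joint ranges: [-3.1, 3.1], [-0.76, 2.03], [0.27, 2.55], [-1.08, 4.22], [0.17, 2.65], [-2.57, 2.57]. Speed limits (rad/s): [2.79, 2.79, 3.14, 3.14, 3.14, 3.14].

## Interface

Orientations are given as [roll, pitch, yaw] about the fixed x, y, z axes, in that order (R = Rz(yaw) Ry(pitch) Rx(roll)).
In Python, from bench import robot gives the robot as it stands.
- The arm moves only by the tool servo_tool, never from a script. Its argument "plan" is a list of rows, each a list of 7 numbers: the shift along the tool's x, y, z normalised to -1 to 1, where 1 is 0.1 m, then the turn, a rotation vector about the tool's x, y, z normalised to -1 to 1, where 1 is pi/2 rad, then the finger opening in mm, from 0 to 94. In form: [[x, y, z, ax, ay, az, gripper], ...]. A call has 1 to 12 rows; each row is the pose to reach, as a shift and turn from the pose commanded when the call began, along the tool's axes at that moment; what a row does not reach only later rows make up. A row lasts 1/12 s, in which the tool goes at most 41.7 mm and 7.16 degrees, less where a joint would pass 70% of its speed; a pose out of reach is approached as far as the arm can. A call with a number of a shift or a turn outside -1 to 1 is refused whole. A call with a gripper value outside its range is refused whole. The fingers move at their own pace and stop on an object; the grip force is fixed at half the most. Time passes only in rows, so rows that repeat a pose let the fingers close. It gives the time, the measured TCP pose, the force, the opening and the grip force at its end, in the units of the state.
- robot.get_obs(): the state, without advancing time (a new reading comes with each control period).
- robot.snapshot(name): name is "scene" or "top" or "wrist"; returns the picture (384x512x3 uint8, red, green, blue); there is no depth.
- robot.camera_params(name): a dict with "camera_matrix" (3x3 intrinsics, pixels), "rvec" (rotation vector, rad) and "tvec" (3), from world to camera coordinates, as OpenCV has them; the wrist camera has in their place "tool_from_camera" (4x4, takes a point from camera to tool coordinates, whose origin is the TCP and whose axes are the flange's). Camera axes: x right, y down, z forward; pixel columns grow to the right and rows downward; lengths in m; the calibration is good to about 2 mm. A picture is of the moment at which its call begins: read the wrist's pose just before it. camera_params takes no time and is no camera call.
- robot.close_job(): hands the job in; it is judged then, once.
Trained networks look in the newest picture that a camera, given by its name, has taken for a name from the list of things; names that differ only in an ending like _2 or _b are one class to them, and where a whole thing is asked for, a point or a joint stands for the part that bears it (a point fixed in the world has none). Each returns a list of dicts, best first, with "conf" (0 to 1); they miss things now and then, are a little off and sometimes report something else, mostly with a low value. They report only what shows in the picture. A call takes as long as a camera call. They do not tell look-alikes from the thing itself.
- robot.find_in(thing, camera): "extent" ([centre column, centre row, width, height] in pixels, round what is visible of it).
The state is a dict: "time": time; "joint_positions": joint angles; "qvel": joint speeds; "joint_torque": joint torques, N m; "tool_pos": TCP position; "ee_rot": TCP orientation; "wrist_force": force on the tool from outside, world axes, zero at the start; "wrist_torque": the same for the moment, N m; "width": finger opening in m; "finger_force": force on a finger pad.
Only numpy, scipy, OpenCV 4.12 (cv2) and the standard library are available. Lean on these libraries where they do the work, as an engineer would, in place of code of your own. Each camera call takes 0.05 s, during which the arm holds its last target. There are 200 camera calls.

## Task

The wood sample boards are sanded and ready for oiling. Pile the light board and the red-brown board, in either order, squarely on the dark board that lies on the cork mat, all edges flush, and let go of them; then open the bottle of oil in its stand: push its safety cap down, twist it counter-clockwise while it is down, and lift it off. Leave the bottle standing in its stand and the other tools where they are, and finish still holding the cap clear above the bottle's mouth.

Things in the scene. Friction and masses are not known exactly. Their poses are not given: they have to be found in the camera images.
- board_light_mid (a point): Light (pale) sample board of plain sanded wood, 96 long (its own x), 56 wide (its own y), 16 mm thick, 60 g, with a 7 mm hanging hole 9 mm from the +x end; either way round counts as the same. The point is the board's centre, half-way up. It starts flat on the bench.
- board_red_mid (a point): Red-brown sample board of plain sanded wood, 96 long (its own x), 56 wide (its own y), 16 mm thick, 60 g, with a 7 mm hanging hole 9 mm from the +x end; either way round counts as the same. The point is the board's centre, half-way up. It starts flat on the bench.
- board_dark_mid (a point): Dark brown sample board of plain sanded wood, 96 long (its own x), 56 wide (its own y), 16 mm thick, 60 g, with a 7 mm hanging hole 9 mm from the +x end; either way round counts as the same. The point is the board's centre, half-way up. It starts flat on the 3 mm cork mat (170 x 150 mm) and is the bottom of the pile.
- board_light: The light board again; this origin is the centre of its underside, z up.
- board_red: The red-brown board again; this origin is the centre of its underside, z up.
- board_dark: The dark board again; this origin is the centre of its underside, z up.
- stand: Pale wooden bottle stand, fixed to the bench: a foot of 112 (x) x 152 (y) x 10 mm and on it a block of 112 x 112 mm, to 55 mm above the bench, with a square well of 72 mm whose floor is 10 mm above the bench. It keeps the loose bottle from turning and tipping. Origin: centre of its underside.
- bottle_mouth (a point): Centre of the mouth (top of the neck) of the oil bottle, hidden under the cap at first. Amber square bottle, 70 x 70 mm, 148 mm to the mouth and 110 mm to its shoulder, about 0.6 kg, standing loose in the well, so that the mouth is 158 mm above the bench. z runs up the bottle's axis. Round the neck are three lugs with a locking tooth each.
- bottle: The oil bottle; this origin is the centre of its underside.
- cap_mid (a point): Centre (half-way up) of the white round ribbed safety cap, 54 mm in diameter, 28 mm high, 45 g; at first it sits locked on the bottle, this centre 143 mm above the bottle's underside (153 mm above the bench). Inside, three lugs hook under three lugs of the neck; a spring in the cap keeps them locked. z points up out of the cap's top, where three red arrows show the turn to open: counter-clockwise.
- cap: The same cap; this origin is the centre of its lower rim. The spring gives way from about 8 N to 13 N over the 5 mm that the cap can be pushed down. At least 2.6 mm down it can be turned, counter-clockwise seen from above; once turned by 45 to 78 degrees (60 is best; end stops lie beyond, and against turning clockwise) it comes off upward. Turned less, it stays hooked.
- wax_tin: Bystander: flat grey tin, 56 mm across, 28 mm high. Origin: centre of its underside.
- block_b: Bystander: beech block, 55 x 80 x 32 mm. Origin: centre of its underside.
- thread_tin: Bystander: small grey tin, 48 mm across, 38 mm high. Origin: centre of its underside.
- screwdriver: Bystander: screwdriver with a red handle, 27 x 199 x 29 mm. Origin: centre of the underside.
- wax_block: Bystander: cream block of wax, 32 x 60 x 26 mm. Origin: centre of the underside.
Not all that is in view belongs to the job. What is shaped like the cap but blue is not meant.

How it is judged:
On the way, in this order (a step that is already met when the one before it is completed fails the run):
1. both loose boards lie flat and square on the dark board, let go (horizontal distance between each of board_light_mid, board_red_mid and board_dark_mid below 0.007 m and horizontal distance between board_light_mid and board_red_mid below 0.007 m and angle between the x axis of each of board_light_mid, board_red_mid and the x axis of board_dark_mid, either way round below 0.12 rad and angle between each of board_light_mid, board_red_mid, board_dark_mid's own z axis and vertical below 0.06 rad and height (world z) of board_dark_mid between 0.0095 and 0.015 m and ((z of board_light_mid in the frame of board_dark_mid between 0.013 and 0.019 m and z of board_red_mid in the frame of board_light_mid between 0.013 and 0.019 m) or (z of board_red_mid in the frame of board_dark_mid between 0.013 and 0.019 m and z of board_light_mid in the frame of board_red_mid between 0.013 and 0.019 m)) and linear speed of each of board_light, board_red, board_dark below 0.02 m/s and contact force between each of board_light, board_red, board_dark and the fingers below 0.1 N), for 0.3 s.
2. the cap, still locked on the bottle, is pushed down (z of cap_mid in the frame of bottle below 0.1408 m and angle between the x axis of cap and the x axis of bottle, either way round below 0.2 rad), for 0.05 s.
3. the cap is twisted past its locking teeth on the neck (angle between the x axis of cap and the x axis of bottle, either way round above 0.68 rad and z of cap_mid in the frame of bottle below 0.15 m and horizontal distance between cap_mid and bottle_mouth below 0.006 m), for 0.05 s.
At the end, for the whole second after the job is handed in: Boards in one flat pile on the mat, centres within 7 mm, edges parallel within 0.12 rad; bottle upright on the floor of its stand; the fingers hold the cap still, level within 0.35 rad, off the bottle, its rim over 25 mm above the mouth and its centre within 60 mm of the mouth's axis (horizontal distance between each of board_light_mid, board_red_mid and board_dark_mid below 0.007 m and horizontal distance between board_light_mid and board_red_mid below 0.007 m and angle between the x axis of each of board_light_mid, board_red_mid and the x axis of board_dark_mid, either way round below 0.12 rad and angle between each of board_light_mid, board_red_mid, board_dark_mid, bottle_mouth's own z axis and vertical below 0.06 rad and height (world z) of board_dark_mid between 0.0095 and 0.015 m and ((z of board_light_mid in the frame of board_dark_mid between 0.013 and 0.019 m and z of board_red_mid in the frame of board_light_mid between 0.013 and 0.019 m) or (z of board_red_mid in the frame of board_dark_mid between 0.013 and 0.019 m and z of board_light_mid in the frame of board_red_mid between 0.013 and 0.019 m)) and linear speed of each of board_light, board_red, board_dark, bottle, cap below 0.02 m/s and z of bottle_mouth in the frame of stand between 0.154 and 0.162 m and contact force between cap and the fingers above 1 N and contact force between cap and bottle below 0.05 N and contact force between bottle and the fingers below 0.05 N and z of cap in the frame of bottle_mouth above 0.025 m and horizontal distance between cap_mid and bottle_mouth below 0.06 m and angle between cap_mid's own z axis and vertical below 0.35 rad); the arm keeps its last pose, push and grip.
It fails at once if the bottle is tipped or lifted out of its stand (angle between bottle_mouth's own z axis and vertical above 0.25 rad or z of bottle_mouth in the frame of stand above 0.19 m).
It fails at once if another tool or block on the bench is pushed away (distance of any of wax_tin, block_b, thread_tin, screwdriver, wax_block from where it was at the start of the episode above 0.02 m).
It also fails if it takes over 67 s, if anything falls off the work surface, if the arm or the gripper's body presses on something with over 40 N, if the wrist force passes 120 N, or if a joint passes its speed limit or range.

## Working session

There is one attempt and no reset: what is moved stays moved. The work goes in short steps, Python scripts to look and compute and a tool call to move; the robot and the scene stay as the last step left them, time stands still between calls to the robot, and variables do not carry over. Pictures are saved under pics/ and viewed, at most 10 in all, crops included, and the job is handed in when it is done.

Besides the shell and the picture viewer there is one more tool, called after ">>>" in YAML: its name, and indented under it one key for each argument. servo_tool: Moves the arm, as the interface text tells. Scaled input: -1 to 1 covers 0.1 m each way for a shift and pi/2 rad each way for a turn. Its arguments: {"type":"object","properties":{"plan":{"type":"array","items":{"type":"array","items":{"type":"number"}}}},"required":["plan"]}

```bash
mkdir -p pics; ls
cat > h.py <<'E'
import numpy as np,cv2
from bench import robot
from scipy.spatial.transform import Rotation as R
def snap(c,n):
    im=robot.snapshot(c); cv2.imwrite(f'pics/{n}.png',im[:,:,::-1]); return im
def ray(cam,obs=None):
    p=robot.camera_params(cam); K=np.array(p['camera_matrix'])
    if 'rvec' in p:
        Rm=cv2.Rodrigues(np.array(p['rvec'],float))[0]; t=np.array(p['tvec'],float).ravel()
        return K,Rm.T,-Rm.T@t
    T=np.array(p['tool_from_camera']); o=obs or robot.get_obs()
    Rt=R.from_euler('xyz',o['ee_rot']).as_matrix()
    return K,Rt@T[:3,:3],Rt@T[:3,3]+np.array(o['tool_pos'])
def unproj(uv,z,cal):
    K,Rc,c=cal; uv=np.atleast_2d(np.array(uv,float))
    d=np.c_[uv,np.ones(len(uv))]@np.linalg.inv(K).T@Rc.T
    return c+d*((z-c[2])/d[:,2])[:,None]
E
python3 - <<'E'
from h import *
a=snap('scene','s1');b=snap('top','t1')
cv2.imwrite('pics/st1.png',np.vstack([a,b])[:,:,::-1][:, :] if 0 else cv2.resize(np.hstack([a,b])[:,:,::-1],(800,300)))
cal=ray('top'); print(robot.get_obs()); print(cal[2],cal[0])
zs=dict(board_light=.016,board_red=.016,board_dark=.019,cap=.167,stand=.055,wax_tin=.028,block_b=.032,thread_tin=.038,screwdriver=.02,wax_block=.026)
for t,z in zs.items():
    for d in robot.find_in(t,'top')[:2]:
        print(t,round(d['conf'],2),np.round(d['extent']),unproj(d['extent'][:2],z,cal).round(3))
E
```

```text
pics
{'time': 0.1, 'joint_positions': array([ 1.19788346e+00,  8.78639922e-02,  1.37208294e+00,  2.24729132e-05,
        1.68360259e+00, -1.03075135e-01]), 'qvel': array([ 0.00084785, -0.00164149, -0.00177073, -0.00063347, -0.00059861,
       -0.00188594]), 'joint_torque': array([ 1.42990488e-03, -3.41251838e+01, -3.03301370e+01,  7.18897604e-02,
        3.04718118e-02, -8.77025855e-05]), 'tool_pos': array([0.14643285, 0.52967412, 0.22144078]), 'ee_rot': array([-3.13964847e+00, -2.23564239e-04,  2.87175721e+00]), 'wrist_force': array([-0.14728667,  0.47836406,  0.00924668]), 'wrist_torque': array([ 0.01386148,  0.00445418, -0.05922013]), 'finger_force': 0.0, 'width': 0.09401376801950063}
[0.49216921 0.07404987 1.58690616] [[457.96745174   0.         254.02374823]
 [  0.         457.96745174 200.60880826]
 [  0.           0.           1.        ]]
board_light 0.67 [273. 232.  27.  29.] [[0.478 0.018 0.016]]
board_red 0.6 [283. 176.  25.  30.] [[ 0.672 -0.015  0.016]]
board_red 0.21 [363. 216.  25.  20.] [[ 0.536 -0.289  0.016]]
board_dark 0.98 [210. 223.  25.  28.] [[0.507 0.235 0.019]]
board_dark 0.25 [258. 140.  44.  36.] [[0.795 0.073 0.019]]
cap 0.82 [369. 216.  15.  16.] [[ 0.534 -0.274  0.167]]
cap 0.77 [312. 229.  17.  17.] [[ 0.49  -0.096  0.167]]
stand 0.58 [359. 218.  49.  36.] [[ 0.529 -0.267  0.055]]
stand 0.5 [284. 173.  20.  31.] [[ 0.677 -0.017  0.055]]
wax_tin 0.81 [126. 242.  16.  16.] [[0.44  0.516 0.028]]
thread_tin 0.69 [389. 165.  13.  15.] [[ 0.71  -0.375  0.038]]
screwdriver 0.69 [260. 141.  41.  36.] [[0.792 0.066 0.02 ]]
wax_block 0.68 [169. 170.  20.  14.] [[0.688 0.376 0.026]]
```

View pics/t1.png

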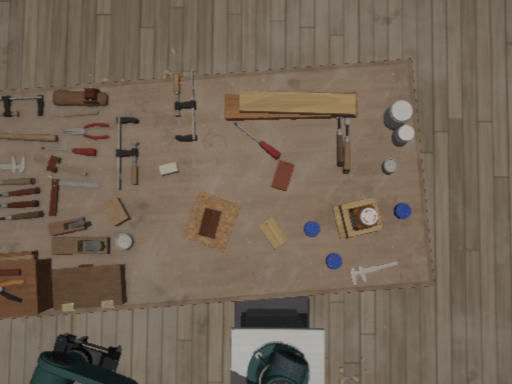

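View pics/s1.png

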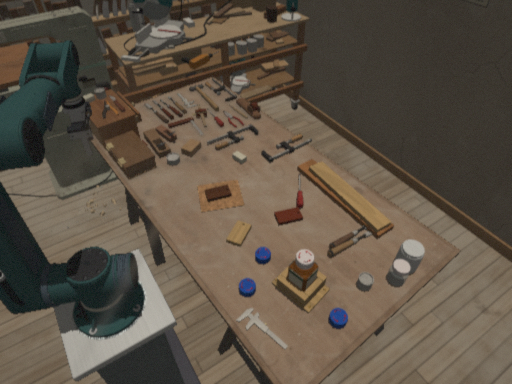

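The cap-shaped candidates in the top view are the white cap on the bottle at (369,216) and blue look-alikes at (312,229), (334,261) and (403,211). There are also white jars at (400,113) and (403,134). By the description I take the white one at (369,216). I'll check it in a close crop and get the board yaws.

Run:
```python
from h import *
t=cv2.imread('pics/t1.png'); cal=ray('top')
def c(u,v,r): return cv2.resize(t[v-r:v+r,u-r:u+r],(260,260),interpolation=cv2.INTER_CUBIC)
s=cv2.imread('pics/s1.png'); 
cv2.imwrite('pics/crop.png',np.vstack([np.hstack([c(359,217,30),c(273,232,24),c(283,176,24)]),np.hstack([c(210,222,32),cv2.resize(s[235:315,265:345],(260,260),interpolation=cv2.INTER_CUBIC),c(330,230,40)])]))
for n,(u,v),k,z in (('light',(273,233),0,.016),('red',(283,176),1,.016),('dark',(210,223),2,.019)):
    r=20; p=cv2.resize(t[v-r:v+r,u-r:u+r],None,fx=8,fy=8,interpolation=cv2.INTER_CUBIC)
    lab=cv2.cvtColor(p,cv2.COLOR_BGR2LAB).astype(float)
    cm=np.median(lab[150:170,150:170].reshape(-1,3),0); bg=np.median(lab[:30].reshape(-1,3),0)
    m=(np.linalg.norm(lab-cm,axis=2)<np.linalg.norm(lab-bg,axis=2)).astype(np.uint8)
    m=cv2.morphologyEx(m,cv2.MORPH_OPEN,np.ones((25,25)))
    cs=max(cv2.findContours(m,0,1)[0],key=cv2.contourArea)[:,0]
    w=unproj((cs+.5)/8-.5+[u-r,v-r],z,cal)[:,:2]
    R_=cv2.minAreaRect((w*1000).astype(np.float32)); b=cv2.boxPoints(R_); e=b[1]-b[0],b[2]-b[1]; e=max(e,key=np.linalg.norm)
    print(n,np.round(R_[0],1),np.round(R_[1],1),'long yaw',np.degrees(np.arctan2(e[1],e[0]))%180)
```

```text
light [476.   17.4] [97.6 57. ] long yaw 34.79444
red [673.4 -13.3] [ 57.3 100.5] long yaw 163.4904
dark [508.  236.1] [59.8 97.1] long yaw 167.29207
```

View pics/crop.png

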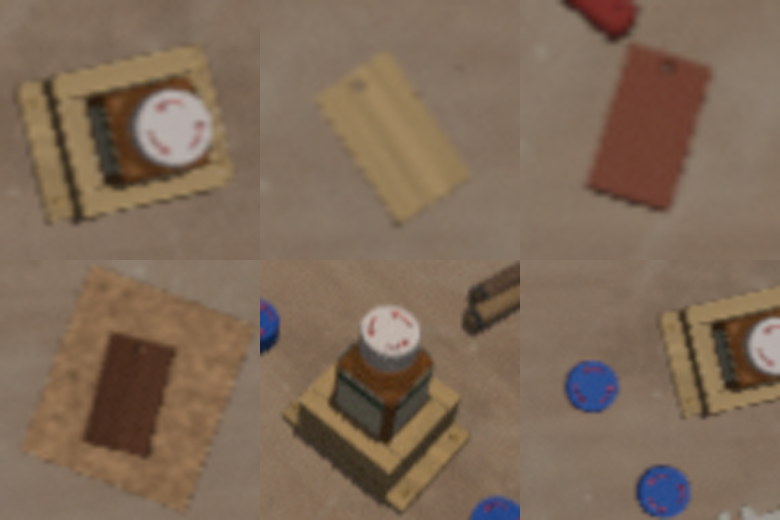

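The crop shows the white cap with red arrows on the amber bottle in the stand; the others are blue. Next I plan the moves.

```bash
cat >> h.py <<'E'
def go(x,y,z,yaw,frm=None,n=None):
    o=robot.get_obs(); p=np.array(o['tool_pos']); r=np.array(o['ee_rot']); y0=r[2]
    if frm is not None: p=np.array(frm[:3]); y0=np.radians(frm[3])
    T=np.array([x,y,z]); d=(np.radians(yaw)-y0+np.pi)%(2*np.pi)-np.pi
    for n in ([n] if n else range(1,12)):
        out=[];a=p.copy();b=y0
        for i in range(n):
            s=(T-p)/n; c,sn=np.cos(b),np.sin(b)
            out.append([(c*s[0]+sn*s[1])*10,(sn*s[0]-c*s[1])*10,-s[2]*10,0,0,-d/n/(np.pi/2)]); b+=d/n
        if np.abs(out).max()<=1: break
    L=np.linalg.norm(T-p)/n
    for w in out: print(np.round(w,3).tolist(), 'rows>=%.1f'%max(L/.0417,abs(np.degrees(d))/n/7.16))
E
python3 - <<'E'
from h import *
p=robot.camera_params('wrist'); print(p)
go(.508,.236,.22,167.3)
E
```

```text
{'camera_matrix': array([[343.09973867,   0.        , 256.25216034],
       [  0.        , 343.09973867, 187.78590119],
       [  0.        ,   0.        ,   1.        ]]), 'tool_from_camera': array([[ 8.19214893e-04, -9.68602366e-01, -2.48613726e-01,
         7.24539112e-02],
       [ 9.99999395e-01,  9.76012933e-04, -5.07429901e-04,
        -1.21381041e-03],
       [ 7.34148015e-04, -2.48613160e-01,  9.68602580e-01,
        -1.62886277e-01],
       [ 0.00000000e+00,  0.00000000e+00,  0.00000000e+00,
         1.00000000e+00]])}
[-0.853, -0.374, 0.005, 0.0, 0.0, -0.006] rows>=2.2
[-0.85, -0.383, 0.005, 0.0, 0.0, -0.006] rows>=2.2
[-0.846, -0.391, 0.005, 0.0, 0.0, -0.006] rows>=2.2
[-0.842, -0.399, 0.005, 0.0, 0.0, -0.006] rows>=2.2
[-0.838, -0.407, 0.005, 0.0, 0.0, -0.006] rows>=2.2
```

>>> servo_tool:
  plan:
    - [-0.85,-0.37,0.1,0,0,0,94]
    - [-0.85,-0.37,0.1,0,0,0,94]
    - [-0.85,-0.37,0.1,0,0,0,94]

```text
time: 0.85
tool_pos: [0.2216, 0.469, 0.2118]
ee_rot: [-3.14, 0.003, 2.868]
wrist_force: [-0.9, 0.1, -0.0]
width: 0.0938
finger_force: 0.0
```

>>> servo_tool:
  plan:
    - [-0.85,-0.38,0.1,0,0,0,94]
    - [-0.85,-0.38,0.1,0,0,0,94]
    - [-0.85,-0.38,0.1,0,0,0,94]

```text
time: 1.1
tool_pos: [0.2935, 0.4095, 0.2019]
ee_rot: [-3.14, 0.002, 2.867]
wrist_force: [0.1, 0.1, -0.1]
width: 0.0941
finger_force: 0.0
```

>>> servo_tool:
  plan:
    - [-0.85,-0.39,0.1,0,0,0,94]
    - [-0.85,-0.39,0.1,0,0,0,94]
    - [-0.85,-0.39,0.1,0,0,0,94]

```text
time: 1.35
tool_pos: [0.3648, 0.3495, 0.1919]
ee_rot: [-3.14, 0.001, 2.867]
wrist_force: [0.0, -0.0, 0.5]
width: 0.094
finger_force: 0.0
```

>>> servo_tool:
  plan:
    - [-0.85,-0.39,0.1,0,0,0,94]
    - [-0.85,-0.39,0.1,0,0,0,94]
    - [-0.85,-0.39,0.1,0,0,0,94]

```text
time: 1.6
tool_pos: [0.4363, 0.2894, 0.1818]
ee_rot: [-3.14, 0.001, 2.867]
wrist_force: [-0.3, 0.2, -0.4]
width: 0.0941
finger_force: 0.0
```

>>> servo_tool:
  plan:
    - [-0.84,-0.4,0.1,0,0,-0.03,94]
    - [-0.84,-0.4,0.1,0,0,-0.03,94]
    - [-0.84,-0.4,0.1,0,0,-0.03,94]
    - [-0.84,-0.4,0.1,0,0,-0.03,94]
    - [-0.84,-0.4,0.1,0,0,-0.03,94]

```text
time: 2.02
tool_pos: [0.5033, 0.232, 0.1723]
ee_rot: [3.141, -0.002, 2.918]
wrist_force: [-0.8, 0.8, 0.4]
width: 0.0942
finger_force: 0.0
```

```bash
cat >> h.py <<'E'
def board(name,guess,z,thr=None):
    """minAreaRect of a board's top face, seen by the wrist camera"""
    o=robot.get_obs(); im=snap('wrist',name)[:,:,::-1].copy(); cal=ray('wrist',o); K,Rc,c=cal
    q=Rc.T@(np.array([*guess,z])-c); q=K@q/q[2]; u,v=np.round(q[:2]).astype(int)
    lab=cv2.cvtColor(im,cv2.COLOR_BGR2LAB).astype(float)
    cm=np.median(lab[v-6:v+7,u-6:u+7].reshape(-1,3),0)
    W=1.0; d=np.linalg.norm((lab-cm),axis=2)
    # ring 70-75mm... background colour from just outside the board
    yy,xx=np.mgrid[:384,:512]; rr=np.hypot(xx-u,yy-v); px=K[0,0]/(Rc.T@(np.array([*guess,z])-c))[2]
    bg=np.median(lab[(rr>.060*px)&(rr<.068*px)].reshape(-1,3),0)
    m=((d<np.linalg.norm(lab-bg,axis=2))&(rr<.075*px)).astype(np.uint8)
    m=cv2.morphologyEx(cv2.morphologyEx(m,cv2.MORPH_CLOSE,np.ones((5,5))),cv2.MORPH_OPEN,np.ones((13,13)))
    cs=max(cv2.findContours(m,0,1)[0],key=cv2.contourArea)
    w=unproj(cs[:,0],z,cal)[:,:2]
    r=cv2.minAreaRect((w*1000).astype(np.float32)); b=cv2.boxPoints(r); e=max((b[1]-b[0],b[2]-b[1]),key=np.linalg.norm)
    yaw=np.degrees(np.arctan2(e[1],e[0]))%180
    mm=cv2.moments((w*1000).astype(np.float32).reshape(-1,1,2)); cen=[mm['m10']/mm['m00'],mm['m01']/mm['m00']]
    print(name,'px',u,v,'rect',np.round(r[0],1),np.round(r[1],1),'centroid',np.round(cen,1),'yaw',round(yaw,2))
    cv2.drawContours(im,[cs],-1,(0,255,0),1); cv2.imwrite(f'pics/{name}_m.png',im)
    return r[0],yaw
E
python3 - <<'E'
from h import *
board('dark',(.508,.236),.019)
o=robot.get_obs();print(o['tool_pos'],o['ee_rot'])
go(.476,.0174,.17,214.8)
E
```

```text
dark px 263 183 rect [488.6 240.7] [126.2 111.5] centroid [485.7 240.2] yaw 45.61
[0.50286823 0.23253484 0.17267431] [ 3.14052046e+00 -1.12491173e-03  2.91980010e+00]
[-0.07, -0.719, 0.009, 0.0, 0.0, -0.176] rows>=2.2
[0.129, -0.711, 0.009, 0.0, 0.0, -0.176] rows>=2.2
[0.318, -0.649, 0.009, 0.0, 0.0, -0.176] rows>=2.2
```

View pics/dark_m.png

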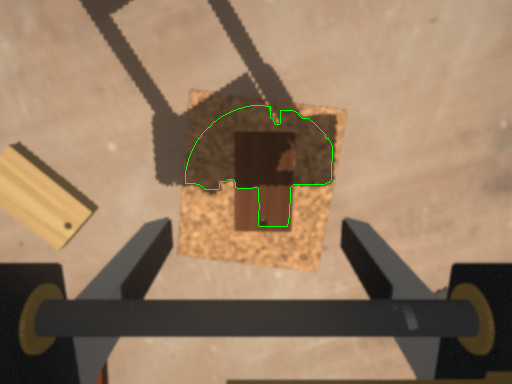

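The wrist view shows the dark board at about columns 235–295, rows 131–231, half in the arm's shadow, so colour masking fails. I'll fit the known 96×56 outline to the edges instead.

```bash
cat >> h.py <<'E'
from scipy.optimize import least_squares
from scipy.ndimage import map_coordinates,gaussian_filter
def fit(name,guess,z,yaw,take=True,rng=.009,sgn=0):
    """fit the 96x56 outline of a board's top face to image edges; x,y m, yaw deg"""
    o=robot.get_obs(); im=snap('wrist',name)[:,:,::-1]; K,Rc,c=ray('wrist',o)
    g=np.log(gaussian_filter(im.astype(float).sum(2),1)+15)
    p=np.array([*guess,np.radians(yaw)])
    for rg in (rng,rng*.6,.004):
        S=[];N=[]
        for a,nx,ny,h in ((.04,1,0,.048),(.04,-1,0,.048),(.04,0,1,.028),(.04,0,-1,.028)):
            L=.024 if nx else .044
            for t in np.linspace(-L,L,41): S.append((nx*h+(not nx)*t,ny*h+(not ny)*t)); N.append((nx,ny))
        S=np.array(S);N=np.array(N); ca,sa=np.cos(p[2]),np.sin(p[2]); Q=np.array([[ca,-sa],[sa,ca]])
        offs=np.arange(-rg,rg+1e-6,.0004); prof=[]
        for f in offs:
            w=np.c_[(S+N*f)@Q.T+p[:2],np.full(len(S),z)]; q=(w-c)@Rc@K.T; q=q[:,:2]/q[:,2:]
            prof.append(map_coordinates(g,[q[:,1],q[:,0]],order=1,mode='nearest'))
        G=np.gradient(np.array(prof),axis=0); k=(np.abs(G) if not sgn else sgn*G).argmax(0); E=S+N*offs[k][:,None]; W=E@Q.T+p[:2]
        def res(x):
            c2,s2=np.cos(x[2]),np.sin(x[2]); l=(W-x[:2])@np.array([[c2,-s2],[s2,c2]])
            return ((l-S)*N).sum(1)*1000
        r=least_squares(res,p,loss='cauchy',f_scale=.7,x_scale=[.001,.001,.01]); p=r.x
    e=np.abs(res(p)); rr=res(p).reshape(4,41)
    print(name,'xy',np.round(p[:2]*1000,1),'yaw',round(np.degrees(p[2]),2),'inliers',(e<1.2).mean().round(2),'side med',np.round(np.median(rr,1),2))
    return p
E
python3 - <<'E'
from h import *
fit('dark2',(.508,.236),.019,167.3,sgn=1)
E
```

```text
dark2 xy [508.  236.6] yaw 166.22 inliers 0.95 side med [ 0.36  0.35 -0.33 -0.58]
```

>>> servo_tool:
  plan:
    - [-0.07,-0.72,0,0,0,-0.18,94]
    - [-0.07,-0.72,0,0,0,-0.18,94]
    - [-0.07,-0.72,0,0,0,-0.18,94]

```text
time: 2.37
tool_pos: [0.4933, 0.1571, 0.1731]
ee_rot: [-3.139, 0.0, -3.078]
wrist_force: [0.6, 0.6, -0.9]
width: 0.0939
finger_force: 0.0
```

>>> servo_tool:
  plan:
    - [0.13,-0.71,0,0,0,-0.18,94]
    - [0.13,-0.71,0,0,0,-0.18,94]
    - [0.13,-0.71,0,0,0,-0.18,94]

```text
time: 2.62
tool_pos: [0.4848, 0.0855, 0.1732]
ee_rot: [-3.139, 0.0, -2.795]
wrist_force: [-0.7, 0.9, -0.2]
width: 0.0936
finger_force: 0.0
```

>>> servo_tool:
  plan:
    - [0.32,-0.65,0,0,0,-0.18,94]
    - [0.32,-0.65,0,0,0,-0.18,94]
    - [0.32,-0.65,0,0,0,-0.18,94]
    - [0.32,-0.65,0,0,0,-0.18,94]
    - [0.32,-0.65,0,0,0,-0.18,94]

```text
time: 3.03
tool_pos: [0.4775, 0.017, 0.173]
ee_rot: [3.141, 0.001, -2.517]
wrist_force: [0.5, -0.4, -0.1]
width: 0.0939
finger_force: 0.0
```

Run:
```python
from h import *
o=robot.get_obs();print(o['tool_pos'],o['ee_rot'],o['time'])
p=fit('light1',(.476,.0174),.016,34.8)
go(p[0],p[1],.02,np.degrees(p[2])+180)
go(p[0],p[1],.02,np.degrees(p[2])+180,n=2)
```

```text
[0.4774549  0.01701585 0.17300057] [ 3.14134455e+00  1.40566984e-03 -2.51653980e+00] 3.0333
light1 xy [476.1  16.7] yaw 34.49 inliers 0.71 side med [-0.07  0.06 -0.38 -0.43]
[0.008, 0.002, 0.765, 0.0, 0.0, 0.008] rows>=1.8
[0.008, 0.002, 0.765, 0.0, 0.0, 0.008] rows>=1.8
[0.008, 0.002, 0.765, 0.0, 0.0, 0.008] rows>=1.8
[0.008, 0.002, 0.765, 0.0, 0.0, 0.008] rows>=1.8
```

>>> servo_tool:
  plan:
    - [0.01,0,0.4,0,0,0,94]
    - [0.01,0,0.76,0,0,0,94]
    - [0.01,0,0.76,0,0,0,94]

```text
time: 3.33
tool_pos: [0.4711, 0.0173, 0.089]
ee_rot: [3.131, -0.011, -2.515]
wrist_force: [-1.5, 0.2, -0.5]
width: 0.0942
finger_force: 0.0
```

>>> servo_tool:
  plan:
    - [0.01,0,0.35,0,0,0.01,94]
    - [0.01,0,0.6,0,0,0.01,94]
    - [0.01,0,0.76,0,0,0.01,94]
    - [0.01,0,0.76,0,0,0.01,94]
    - [0.01,0,0.76,0,0,0.01,50]
    - [0.01,0,0.76,0,0,0.01,50]
    - [0.01,0,0.76,0,0,0.01,50]
    - [0.01,0,0.76,0,0,0.01,50]
    - [0.01,0,0.76,0,0,0.01,50]
    - [0.01,0,0.76,0,0,0.01,50]
    - [0.01,0,0.76,0,0,0.01,50]
    - [0.01,0,0.76,0,0,0.01,50]

```text
time: 4.33
tool_pos: [0.4763, 0.0147, 0.0211]
ee_rot: [3.141, 0.001, -2.532]
wrist_force: [-1.1, 1.5, 3.5]
width: 0.0556
finger_force: 30.0
```

Run:
```python
from h import *
o=robot.get_obs();print(o['tool_pos'],o['ee_rot'],o['time'],o['width'],o['finger_force'])
T=o['tool_pos'];y=np.degrees(o['ee_rot'][2])
go(T[0],T[1],.09,y)
go(.508,.2364,.09,166.4,frm=[T[0],T[1],.09,y])
```

```text
[0.47631221 0.01471205 0.02107015] [ 3.14145519e+00  7.27330108e-04 -2.53189726e+00] 4.3333 0.055575639708081 30.000242292881012
[-0.0, 0.0, -0.689, 0.0, 0.0, -0.0] rows>=1.7
[-0.51, 0.545, -0.0, 0.0, 0.0, 0.18] rows>=2.3
[-0.338, 0.666, -0.0, 0.0, 0.0, 0.18] rows>=2.3
[-0.139, 0.733, -0.0, 0.0, 0.0, 0.18] rows>=2.3
```

>>> servo_tool:
  plan:
    - [0,0,-0.3,0,0,0,50]
    - [0,0,-0.7,0,0,0,50]
    - [0,0,-0.7,0,0,0,50]
    - [0,0,-0.7,0,0,0,50]

```text
time: 4.67
tool_pos: [0.4781, 0.0142, 0.093]
ee_rot: [-3.137, 0.005, -2.532]
wrist_force: [-0.9, -0.1, -0.8]
width: 0.0558
finger_force: 30.0
```

>>> servo_tool:
  plan:
    - [-0.51,0.55,0,0,0,0.18,50]
    - [-0.51,0.55,0,0,0,0.18,50]
    - [-0.51,0.55,0,0,0,0.18,50]
    - [-0.51,0.55,0,0,0,0.18,50]

```text
time: 5.0
tool_pos: [0.4852, 0.0903, 0.0883]
ee_rot: [3.14, -0.004, -2.812]
wrist_force: [0.1, -0.3, -1.8]
width: 0.0557
finger_force: 30.0
```

>>> servo_tool:
  plan:
    - [-0.34,0.67,0,0,0,0.18,50]
    - [-0.34,0.67,0,0,0,0.18,50]
    - [-0.34,0.67,0,0,0,0.18,50]
    - [-0.34,0.67,0,0,0,0.18,50]

```text
time: 5.33
tool_pos: [0.4963, 0.1637, 0.0888]
ee_rot: [-3.141, -0.003, -3.094]
wrist_force: [-0.3, 0.8, -1.6]
width: 0.0556
finger_force: 30.0
```

>>> servo_tool:
  plan:
    - [-0.14,0.73,0,0,0,0.18,50]
    - [-0.14,0.73,0,0,0,0.18,50]
    - [-0.14,0.73,0,0,0,0.18,50]
    - [-0.14,0.73,0,0,0,0.18,50]
    - [-0.14,0.73,0,0,0,0.18,50]
    - [-0.14,0.73,0,0,0,0.18,50]

```text
time: 5.83
tool_pos: [0.5076, 0.235, 0.0898]
ee_rot: [-3.14, -0.001, 2.904]
wrist_force: [0.4, -0.4, -0.4]
width: 0.0554
finger_force: 30.0
```

Run:
```python
from h import *
o=robot.get_obs();print(o['tool_pos'],np.degrees(o['ee_rot']),o['time'],o['width'],o['finger_force'])
go(.507,.2367,.041,166.5)
```

```text
[0.50759632 0.23500292 0.08980726] [-1.79920779e+02 -5.12869722e-02  1.66368009e+02] 5.8333 0.05537107502240139 29.99896913766861
[0.01, 0.015, 0.488, 0.0, 0.0, -0.001] rows>=1.2
```

>>> servo_tool:
  plan:
    - [0.01,0.015,0.2,0,0,0,50]
    - [0.01,0.015,0.35,0,0,0,50]
    - [0.01,0.015,0.43,0,0,0,50]
    - [0.01,0.015,0.48,0,0,0,50]
    - [0.01,0.015,0.49,0,0,0,50]
    - [0.01,0.015,0.49,0,0,0,50]
    - [0.01,0.015,0.49,0,0,0,50]

```text
time: 6.42
tool_pos: [0.5079, 0.2384, 0.0424]
ee_rot: [3.141, 0.001, 2.903]
wrist_force: [-0.5, 0.1, -0.6]
width: 0.0555
finger_force: 30.0
```

>>> servo_tool:
  plan:
    - [0,0,0,0,0,0,90]
    - [0,0,0,0,0,0,90]
    - [0,0,0,0,0,0,90]
    - [0,0,0,0,0,0,90]
    - [0,0,-0.3,0,0,0,90]
    - [0,0,-0.6,0,0,0,90]
    - [0,0,-0.9,0,0,0,90]
    - [0,0,-0.9,0,0,0,90]

```text
time: 7.08
tool_pos: [0.511, 0.2399, 0.1393]
ee_rot: [3.134, 0.011, 2.903]
wrist_force: [1.4, 0.8, 0.9]
width: 0.0904
finger_force: 0.0
```

>>> servo_tool:
  plan:
    - [0.05,-0.05,-0.4,0,0,0,90]
    - [0.05,-0.05,-0.4,0,0,0,90]
    - [0.05,-0.05,-0.4,0,0,0,90]
    - [0.05,-0.05,-0.4,0,0,0,90]

```text
time: 7.42
tool_pos: [0.5011, 0.2347, 0.171]
ee_rot: [3.142, -0.0, 2.903]
wrist_force: [0.4, 0.7, -0.2]
width: 0.0901
finger_force: 0.0
```

Run:
```python
from h import *
o=robot.get_obs();print(o['tool_pos'],np.degrees(o['ee_rot']),o['time'],o['width'],o['finger_force'])
fit('pile1',(.508,.2365),.035,166.4)
go(.6734,-.0133,.17,163.5)
```

```text
[0.50109203 0.2347499  0.1710093 ] [ 1.79995711e+02 -1.61125610e-03  1.66345475e+02] 7.4167 0.09013991703505085 0.0
pile1 xy [508.5 237.2] yaw 166.15 inliers 0.66 side med [0.47 1.54 0.37 0.43]
[-0.755, -0.667, 0.0, 0.0, 0.0, 0.011] rows>=2.4
[-0.766, -0.654, 0.0, 0.0, 0.0, 0.011] rows>=2.4
[-0.776, -0.642, 0.0, 0.0, 0.0, 0.011] rows>=2.4
```

View pics/pile1.png

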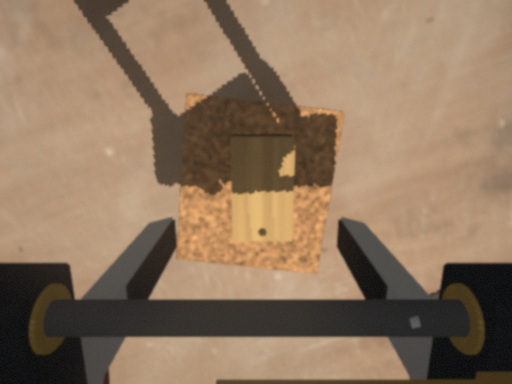

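The light board covers the dark one squarely, at columns 231–296 and rows 135–243. Next is the red board.

>>> servo_tool:
  plan:
    - [-0.76,-0.67,0,0,0,0.01,94]
    - [-0.76,-0.67,0,0,0,0.01,94]
    - [-0.76,-0.67,0,0,0,0.01,94]

```text
time: 7.72
tool_pos: [0.5602, 0.1485, 0.169]
ee_rot: [-3.138, -0.002, 2.886]
wrist_force: [0.0, -0.1, -0.1]
width: 0.094
finger_force: 0.0
```

>>> servo_tool:
  plan:
    - [-0.76,-0.66,0,0,0,0.01,94]
    - [-0.76,-0.66,0,0,0,0.01,94]
    - [-0.76,-0.66,0,0,0,0.01,94]

```text
time: 7.97
tool_pos: [0.6174, 0.0644, 0.1686]
ee_rot: [-3.139, -0.002, 2.868]
wrist_force: [-0.6, -0.5, -0.8]
width: 0.0939
finger_force: 0.0
```

>>> servo_tool:
  plan:
    - [-0.77,-0.64,0,0,0,0.01,94]
    - [-0.77,-0.64,0,0,0,0.01,94]
    - [-0.77,-0.64,0,0,0,0.01,94]
    - [-0.77,-0.64,0,0,0,0.01,94]
    - [-0.77,-0.64,0,0,0,0.01,94]

```text
time: 8.38
tool_pos: [0.6727, -0.0137, 0.169]
ee_rot: [3.141, -0.004, 2.855]
wrist_force: [-0.3, -0.7, -0.4]
width: 0.0941
finger_force: 0.0
```

Run:
```python
from h import *
o=robot.get_obs();print(o['tool_pos'],np.degrees(o['ee_rot']),o['time'])
p=fit('red1',(.6734,-.0133),.016,163.5)
go(p[0],p[1],.02,np.degrees(p[2]),n=2)
```

```text
[ 0.67272505 -0.013681    0.16901486] [179.98782705  -0.250388   163.56287518] 8.3833
red1 xy [674.6 -13.7] yaw 163.29 inliers 0.98 side med [ 0.47  0.33 -0.38 -0.41]
[-0.012, -0.002, 0.749, 0.0, 0.0, 0.002] rows>=1.8
[-0.012, -0.002, 0.749, 0.0, 0.0, 0.002] rows>=1.8
```

View pics/red1.png

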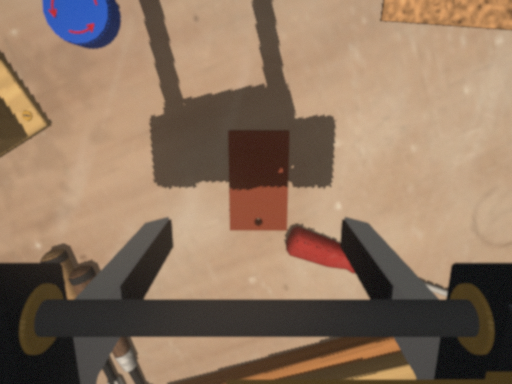

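The red board is at columns 229–289, rows 130–230. The screwdriver tip at (290,235) is clear of where the fingers come down.

>>> servo_tool:
  plan:
    - [-0.01,0,0.4,0,0,0,94]
    - [-0.01,0,0.75,0,0,0,94]
    - [-0.01,0,0.75,0,0,0,94]

```text
time: 8.68
tool_pos: [0.6683, -0.011, 0.0873]
ee_rot: [-3.139, -0.016, 2.858]
wrist_force: [-0.6, 0.2, -2.9]
width: 0.0936
finger_force: 0.0
```

>>> servo_tool:
  plan:
    - [-0.01,0,0.35,0,0,0,94]
    - [-0.01,0,0.6,0,0,0,94]
    - [-0.01,0,0.74,0,0,0,94]
    - [-0.01,0,0.74,0,0,0,94]
    - [-0.01,0,0.74,0,0,0,50]
    - [-0.01,0,0.74,0,0,0,50]
    - [-0.01,0,0.74,0,0,0,50]
    - [-0.01,0,0.74,0,0,0,50]
    - [-0.01,0,0.74,0,0,0,50]
    - [-0.01,0,0.74,0,0,0,50]
    - [-0.01,0,0.74,0,0,0,50]

```text
time: 9.6
tool_pos: [0.6758, -0.014, 0.0234]
ee_rot: [3.141, 0.001, 2.856]
wrist_force: [-0.3, -0.1, 2.6]
width: 0.0553
finger_force: 30.0
```

Run:
```python
from h import *
o=robot.get_obs();print(o['tool_pos'],np.degrees(o['ee_rot']),o['time'],o['width'],o['finger_force'])
T=o['tool_pos'];y=o['ee_rot'][2]; off=np.dot(np.array([.6746,-.0137])-T[:2],[np.cos(y),np.sin(y)])
a=np.radians(166.2); t=np.array([.5083,.237])-off*np.array([np.cos(a),np.sin(a)]); print('off',off,'target',t)
go(t[0],t[1],.11,166.2,frm=[T[0],T[1],.11,np.degrees(y)])
```

```text
[ 0.6757538  -0.01403961  0.02340957] [1.79963822e+02 7.49271405e-02 1.63634019e+02] 9.6 0.05531943721462424 30.000708997249603
off 0.0012027440304675735 target [0.50946803 0.23671311]
[0.767, 0.646, -0.0, 0.0, 0.0, -0.01] rows>=2.4
[0.758, 0.657, -0.0, 0.0, 0.0, -0.01] rows>=2.4
[0.748, 0.668, -0.0, 0.0, 0.0, -0.01] rows>=2.4
```

>>> servo_tool:
  plan:
    - [0,0,-0.3,0,0,0,50]
    - [0,0,-0.6,0,0,0,50]
    - [0,0,-0.87,0,0,0,50]
    - [0,0,-0.87,0,0,0,50]
    - [0,0,-0.87,0,0,0,50]

```text
time: 10.02
tool_pos: [0.6766, -0.0143, 0.112]
ee_rot: [3.141, 0.005, 2.856]
wrist_force: [-0.2, -0.0, -1.1]
width: 0.0556
finger_force: 30.0
```

>>> servo_tool:
  plan:
    - [0.76,0.65,0,0,0,-0.01,50]
    - [0.76,0.65,0,0,0,-0.01,50]
    - [0.76,0.65,0,0,0,-0.01,50]
    - [0.76,0.65,0,0,0,-0.01,50]

```text
time: 10.35
tool_pos: [0.6173, 0.0731, 0.107]
ee_rot: [-3.141, -0.006, 2.876]
wrist_force: [-0.4, -0.6, 0.3]
width: 0.0558
finger_force: 30.0
```

>>> servo_tool:
  plan:
    - [0.76,0.66,0,0,0,-0.01,50]
    - [0.76,0.66,0,0,0,-0.01,50]
    - [0.76,0.66,0,0,0,-0.01,50]
    - [0.76,0.66,0,0,0,-0.01,50]

```text
time: 10.68
tool_pos: [0.5627, 0.1559, 0.1079]
ee_rot: [-3.141, -0.003, 2.891]
wrist_force: [0.6, -0.4, -0.7]
width: 0.0555
finger_force: 30.0
```

>>> servo_tool:
  plan:
    - [0.75,0.66,0,0,0,-0.01,50]
    - [0.75,0.66,0,0,0,-0.01,50]
    - [0.75,0.66,0,0,0,-0.01,50]
    - [0.75,0.66,0,0,0,-0.01,50]
    - [0.75,0.66,0,0,0,-0.01,50]
    - [0.75,0.66,0,0,0,-0.01,50]

```text
time: 11.18
tool_pos: [0.51, 0.2348, 0.1088]
ee_rot: [-3.14, 0.0, 2.902]
wrist_force: [0.5, 0.8, -1.1]
width: 0.0558
finger_force: 30.0
```

Run:
```python
from h import *
o=robot.get_obs();print(o['tool_pos'],np.degrees(o['ee_rot']),o['time'],o['width'],o['finger_force'])
go(.5095,.2367,.0595,166.2)
```

```text
[0.51001606 0.23480738 0.10879518] [-1.79921902e+02  1.34221922e-02  1.66264016e+02] 11.1833 0.05578055403875738 29.99974876642227
[0.01, 0.017, 0.493, 0.0, 0.0, 0.001] rows>=1.2
```

>>> servo_tool:
  plan:
    - [0.01,0.01,0.2,0,0,0,50]
    - [0.01,0.01,0.35,0,0,0,50]
    - [0.01,0.01,0.43,0,0,0,50]
    - [0.01,0.01,0.48,0,0,0,50]
    - [0.01,0.01,0.49,0,0,0,50]
    - [0.01,0.01,0.49,0,0,0,50]
    - [0.01,0.01,0.49,0,0,0,50]

```text
time: 11.77
tool_pos: [0.5091, 0.2374, 0.0614]
ee_rot: [3.141, 0.001, 2.903]
wrist_force: [0.6, -0.1, -0.2]
width: 0.0557
finger_force: 30.0
```

>>> servo_tool:
  plan:
    - [0,0,0,0,0,0,90]
    - [0,0,0,0,0,0,90]
    - [0,0,0,0,0,0,90]
    - [0,0,0,0,0,0,90]
    - [0,0,-0.3,0,0,0,90]
    - [0,0,-0.6,0,0,0,90]
    - [0,0,-0.9,0,0,0,90]
    - [0,0,-0.9,0,0,0,90]

```text
time: 12.43
tool_pos: [0.5118, 0.2389, 0.1584]
ee_rot: [3.134, 0.011, 2.903]
wrist_force: [1.3, 0.3, 0.7]
width: 0.0901
finger_force: 0.0
```

>>> servo_tool:
  plan:
    - [0.05,-0.05,-0.3,0,0,0,90]
    - [0.05,-0.05,-0.3,0,0,0,90]
    - [0.05,-0.05,-0.3,0,0,0,90]
    - [0.05,-0.05,-0.3,0,0,0,90]

```text
time: 12.77
tool_pos: [0.502, 0.2338, 0.1794]
ee_rot: [-3.141, -0.001, 2.903]
wrist_force: [0.8, -0.2, -0.3]
width: 0.09
finger_force: 0.0
```

Run:
```python
from h import *
o=robot.get_obs();print(o['tool_pos'],np.degrees(o['ee_rot']),o['time'],o['width'],o['finger_force'])
fit('pile2',(.5085,.237),.051,166.2)
snap('top','t2')
```

```text
[0.5019769  0.23381316 0.17935118] [-1.79978920e+02 -4.07090825e-02  1.66342328e+02] 12.7667 0.0899745848707759 0.0
pile2 xy [508.3 236.6] yaw 166.25 inliers 0.71 side med [ 3.86  0.13 -0.36 -0.41]
```

View pics/pile2.png

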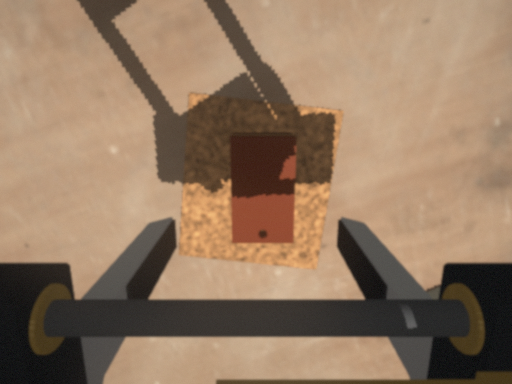

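The red board is flush on top, at columns 231–296 and rows 133–243. Now the bottle.

Run:
```python
from h import *
go(.534,-.274,.26,100)
```

```text
[-0.303, -0.971, -0.163, 0.0, 0.0, 0.147] rows>=2.5
[-0.518, -0.876, -0.163, 0.0, 0.0, 0.147] rows>=2.5
[-0.705, -0.734, -0.163, 0.0, 0.0, 0.147] rows>=2.5
[-0.854, -0.552, -0.163, 0.0, 0.0, 0.147] rows>=2.5
[-0.958, -0.341, -0.163, 0.0, 0.0, 0.147] rows>=2.5
```

>>> servo_tool:
  plan:
    - [-0.3,-0.97,-0.2,0,0,0.15,94]
    - [-0.3,-0.97,-0.2,0,0,0.15,94]
    - [-0.3,-0.97,-0.2,0,0,0.15,94]

```text
time: 13.12
tool_pos: [0.5083, 0.1296, 0.1995]
ee_rot: [-3.139, -0.0, 2.663]
wrist_force: [-0.0, 0.6, 0.4]
width: 0.0943
finger_force: 0.0
```

>>> servo_tool:
  plan:
    - [-0.52,-0.88,-0.2,0,0,0.15,94]
    - [-0.52,-0.88,-0.2,0,0,0.15,94]
    - [-0.52,-0.88,-0.2,0,0,0.15,94]

```text
time: 13.37
tool_pos: [0.5144, 0.0269, 0.2197]
ee_rot: [-3.139, 0.0, 2.425]
wrist_force: [-0.1, -0.1, -0.2]
width: 0.0942
finger_force: 0.0
```

>>> servo_tool:
  plan:
    - [-0.7,-0.73,-0.2,0,0,0.15,94]
    - [-0.7,-0.73,-0.2,0,0,0.15,94]
    - [-0.7,-0.73,-0.2,0,0,0.15,94]

```text
time: 13.62
tool_pos: [0.5199, -0.0745, 0.2396]
ee_rot: [-3.139, 0.0, 2.189]
wrist_force: [0.2, 1.1, 0.6]
width: 0.0938
finger_force: 0.0
```

>>> servo_tool:
  plan:
    - [-0.85,-0.55,-0.2,0,0,0.15,94]
    - [-0.85,-0.55,-0.2,0,0,0.15,94]
    - [-0.85,-0.55,-0.2,0,0,0.15,94]

```text
time: 13.87
tool_pos: [0.525, -0.1757, 0.2593]
ee_rot: [-3.14, 0.0, 1.954]
wrist_force: [0.7, 0.2, -0.9]
width: 0.0937
finger_force: 0.0
```

>>> servo_tool:
  plan:
    - [-0.94,-0.34,0,0,0,0.15,94]
    - [-0.94,-0.34,0,0,0,0.15,94]
    - [-0.94,-0.34,0,0,0,0.15,94]
    - [-0.94,-0.34,0,0,0,0.15,94]
    - [-0.94,-0.34,0,0,0,0.15,94]
    - [-0.94,-0.34,0,0,0,0.15,94]

```text
time: 14.37
tool_pos: [0.5296, -0.2701, 0.2596]
ee_rot: [-3.141, -0.002, 1.727]
wrist_force: [-0.7, -0.1, -0.1]
width: 0.0937
finger_force: 0.0
```

Run:
```python
from h import *
o=robot.get_obs();print(o['tool_pos'],np.degrees(o['ee_rot']),o['time'],o['width'])
im=snap('wrist','cap1'); cal=ray('wrist',o)
f=robot.find_in('cap','wrist'); print(f)
hsv=cv2.cvtColor(im,cv2.COLOR_RGB2HSV); 
K,Rc,c=cal; q=K@(Rc.T@(np.array([.534,-.274,.167])-c)); q=q[:2]/q[2]; print('exp',q)
m=((hsv[...,1]<60)&(hsv[...,2]>110)).astype(np.uint8)
yy,xx=np.mgrid[:384,:512]; m&=(np.hypot(xx-q[0],yy-q[1])<70)
m=cv2.morphologyEx(m,cv2.MORPH_OPEN,np.ones((5,5)))
cs=max(cv2.findContours(m,0,1)[0],key=cv2.contourArea)
h=cv2.convexHull(cs); w=unproj(h[:,0],.167,cal)[:,:2]*1000
print(cv2.minEnclosingCircle(w.astype(np.float32)), cv2.fitEllipse(w.astype(np.float32)))
print(h[:,0].min(0),h[:,0].max(0))
```

```text
[ 0.52960061 -0.27013028  0.25961588] [-1.79952508e+02 -1.17814101e-01  9.89505013e+01] 14.3667 0.09370968565328294
[{'extent': [244.4, 24.3, 48.8, 45.8], 'conf': 0.96}, {'extent': [260.4, 193.9, 67.7, 72.9], 'conf': 0.72}, {'extent': [259.2, 276.8, 42.7, 39.7], 'conf': 0.71}, {'extent': [137.9, 71.9, 53.1, 52.2], 'conf': 0.59}]
exp [262.38746147 200.28366827]
((532.922119140625, -273.16015625), 26.37291717529297) ((532.806884765625, -273.18670654296875), (51.99171447753906, 52.31193542480469), 106.32876586914062)
[228 167] [294 230]
```

View pics/cap1.png

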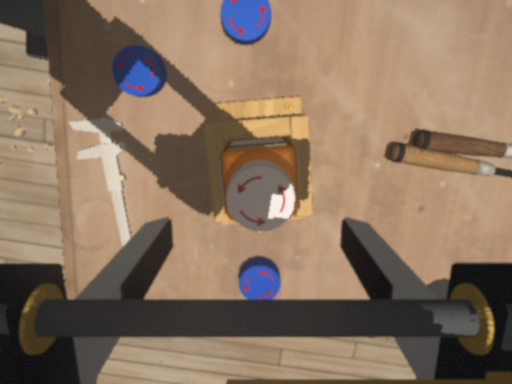

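The white cap with red arrows is at (261,199), centred at about (0.5328, -0.2732). I descend over it, then grip.

Run:
```python
from h import *
go(.5328,-.2732,.1535,99,n=2)
```

```text
[-0.019, 0.012, 0.535, 0.0, 0.0, -0.0] rows>=1.3
[-0.019, 0.012, 0.535, 0.0, 0.0, -0.0] rows>=1.3
```

>>> servo_tool:
  plan:
    - [-0.04,0.025,0.2,0,0,0,94]
    - [-0.04,0.025,0.4,0,0,0,94]
    - [-0.04,0.025,0.55,0,0,0,94]
    - [-0.04,0.025,0.55,0,0,0,94]
    - [-0.04,0.025,0.55,0,0,0,94]

```text
time: 14.88
tool_pos: [0.5325, -0.2735, 0.205]
ee_rot: [-3.14, -0.001, 1.727]
wrist_force: [0.1, -0.0, -0.0]
width: 0.0941
finger_force: 0.0
```

Run:
```python
from h import *
o=robot.get_obs();print(o['tool_pos'],np.degrees(o['ee_rot']),o['time'],o['width'])
go(.5328,-.2732,.1535,99)
```

```text
[ 0.5324962  -0.27346711  0.20496798] [-1.79931996e+02 -8.01400872e-02  9.89605616e+01] 14.8833 0.09407024946279426
[0.002, 0.003, 0.515, 0.0, 0.0, -0.0] rows>=1.2
```

>>> servo_tool:
  plan:
    - [0,0,0.2,0,0,0,94]
    - [0,0,0.4,0,0,0,94]
    - [0,0,0.5,0,0,0,94]
    - [0,0,0.52,0,0,0,94]
    - [0,0,0.52,0,0,0,94]
    - [0,0,0.52,0,0,0,48]
    - [0,0,0.52,0,0,0,48]
    - [0,0,0.52,0,0,0,48]
    - [0,0,0.52,0,0,0,48]
    - [0,0,0.52,0,0,0,48]
    - [0,0,0.52,0,0,0,48]
    - [0,0,0.52,0,0,0,48]

```text
time: 15.88
tool_pos: [0.5331, -0.2751, 0.1537]
ee_rot: [3.14, 0.0, 1.725]
wrist_force: [1.8, -0.8, -0.2]
width: 0.0542
finger_force: 30.0
```

Run:
```python
from h import *
o=robot.get_obs();print(o['tool_pos'],np.degrees(o['ee_rot']),o['joint_positions'][5],o['wrist_force'],o['time'],o['width'],o['finger_force'])
```

```text
[ 0.5331358  -0.27508421  0.15368606] [1.79923983e+02 1.64776519e-02 9.88464232e+01] -0.7256065050545007 [ 1.79218444 -0.83315531 -0.20603072] 15.8833 0.0541573011644778 30.00038508558646
```

>>> servo_tool:
  plan:
    - [0,0,0.02,0,0,0,48]
    - [0,0,0.035,0,0,0,48]
    - [0,0,0.05,0,0,0,48]
    - [0,0,0.05,0,0,0,48]
    - [0,0,0.05,0,0,0,48]

```text
time: 16.3
tool_pos: [0.5336, -0.2752, 0.1516]
ee_rot: [3.138, 0.002, 1.725]
wrist_force: [-1.2, 1.8, 9.6]
width: 0.0542
finger_force: 30.0
```

>>> servo_tool:
  plan:
    - [0,0,0.015,0,0,0,48]
    - [0,0,0.03,0,0,0,48]
    - [0,0,0.03,0,0,0,48]
    - [0,0,0.03,0,0,0,48]

```text
time: 16.63
tool_pos: [0.5337, -0.2751, 0.1493]
ee_rot: [3.138, 0.002, 1.725]
wrist_force: [-2.1, 1.9, 10.8]
width: 0.0541
finger_force: 30.0
```

>>> servo_tool:
  plan:
    - [0,0,0.02,0,0,0,48]
    - [0,0,0.02,0,0,0,48]
    - [0,0,0.02,0,0,0,48]
    - [0,0,0.02,0,0,0,48]

```text
time: 16.97
tool_pos: [0.5337, -0.2752, 0.1487]
ee_rot: [3.137, 0.003, 1.725]
wrist_force: [-3.3, 3.4, 16.1]
width: 0.0541
finger_force: 30.4
```

Bottomed out: about 5 mm down at 16 N. Now I twist counter-clockwise.

>>> servo_tool:
  plan:
    - [0,0,0,0,0,-0.06,48]
    - [0,0,0,0,0,-0.12,48]
    - [0,0,0,0,0,-0.18,48]
    - [0,0,0,0,0,-0.25,48]
    - [0,0,0,0,0,-0.32,48]
    - [0,0,0,0,0,-0.39,48]
    - [0,0,0,0,0,-0.46,48]
    - [0,0,0,0,0,-0.53,48]
    - [0,0,0,0,0,-0.6,48]
    - [0,0,0,0,0,-0.67,48]
    - [0,0,0,0,0,-0.68,48]
    - [0,0,0,0,0,-0.68,48]

```text
time: 17.97
tool_pos: [0.5363, -0.2745, 0.1488]
ee_rot: [3.139, 0.011, 2.795]
wrist_force: [3.3, 3.4, 12.8]
width: 0.0539
finger_force: 30.0
```

Run:
```python
from h import *
o=robot.get_obs();print(o['tool_pos'],np.degrees(o['ee_rot']),o['wrist_force'],o['wrist_torque'],o['time'],o['width'],o['finger_force'])
a=snap('scene','s3')[225:325,255:355];b=snap('wrist','w3'); c=cv2.resize(a,(384,384))
cv2.imwrite('pics/v3.png',cv2.resize(np.hstack([c,b])[:,:,::-1],(800,343)))
```

```text
[ 0.53626467 -0.27454261  0.14884863] [179.86960321   0.62082803 160.1539692 ] [ 3.27388436  3.41483526 12.83885028] [ 0.85020259 -0.54195765  0.03551088] 17.9667 0.053871132717140224 30.03446313086897
```

View pics/v3.png

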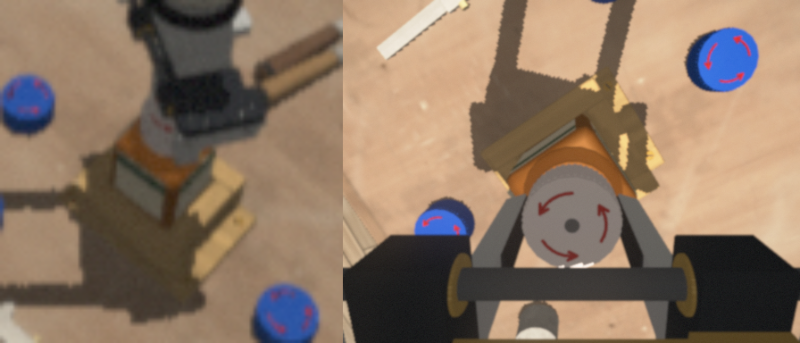

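The arrows sit in the same places relative to the gripper as before, so the cap turned about 61° with it while the bottle stayed put. I lift a little and check.

>>> servo_tool:
  plan:
    - [0,0,-0.05,0,0,0,48]
    - [0,0,-0.1,0,0,0,48]
    - [0,0,-0.15,0,0,0,48]
    - [0,0,-0.2,0,0,0,48]
    - [0,0,-0.24,0,0,0,48]
    - [0,0,-0.24,0,0,0,48]
    - [0,0,-0.24,0,0,0,48]

```text
time: 18.65
tool_pos: [0.5325, -0.2747, 0.1672]
ee_rot: [3.141, -0.001, 2.793]
wrist_force: [0.3, 1.5, 1.2]
width: 0.0541
finger_force: 30.0
```

The wrist carries no bottle weight, so the cap is off. I raise it clear.

>>> servo_tool:
  plan:
    - [0,0,-0.1,0,0,0,48]
    - [0,0,-0.2,0,0,0,48]
    - [0,0,-0.35,0,0,0,48]
    - [0,0,-0.5,0,0,0,48]
    - [0,0,-0.58,0,0,0,48]
    - [0,0,-0.58,0,0,0,48]
    - [0,0,-0.58,0,0,0,48]
    - [0,0,-0.58,0,0,0,48]
    - [0,0,-0.58,0,0,0,48]
    - [0,0,-0.58,0,0,0,48]

```text
time: 19.48
tool_pos: [0.5322, -0.2748, 0.2242]
ee_rot: [3.141, -0.002, 2.793]
wrist_force: [0.1, 0.2, -0.0]
width: 0.0539
finger_force: 30.0
```

Run:
```python
from h import *
o=robot.get_obs();print(o['tool_pos'],o['wrist_force'],o['qvel'].round(3),o['time'],o['width'],o['finger_force'])
a=snap('scene','s4')[160:330,190:360];b=snap('wrist','w4'); c=cv2.resize(a,(384,384))
cv2.imwrite('pics/v4.png',cv2.resize(np.hstack([c,b])[:,:,::-1],(800,343)))
```

```text
[ 0.53221681 -0.27482351  0.22419186] [ 0.05899129  0.22762825 -0.04308232] [ 0.001 -0.    -0.005 -0.001 -0.001  0.   ] 19.4833 0.05393331845176964 29.99990306678228
```

View pics/v4.png

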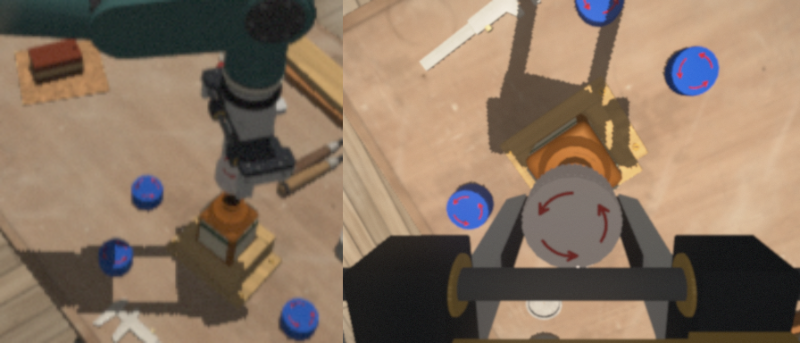

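The cap is in the fingers clear above the open neck at (232,205), the bottle is still in its stand, and the pile at (55,62) is intact.

```bash
python3 -c "
from bench import robot
print(robot.close_job())"
```

```text
the job is handed in; nothing more can be done
None
```

I handed the job in at about 19.5 s: the light and red-brown boards are stacked flush on the dark board and released, the bottle is open and upright in its stand, and the gripper holds the cap about 50 mm above the mouth (the hand-in reported no score).

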